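# Gauge the depth of a blind bore

## Robot

A 6-joint arm with a two-finger parallel gripper is mounted at the origin on the work surface; the furniture and walls round the work are solid. World frame = base frame: x ahead of the robot, y to its left, z up, the work surface at z = 0. Lengths are in m, angles in degrees, forces in N, time in s.
With the tool pointing down it reaches from about 0.3 to 0.85 m from the base axis. Payload 5.4 kg.
Tool frame: the origin (TCP) lies between the finger pads; the fingertips stand 17 mm ahead of it and the grasp point (between the pads) lies 2 mm behind it; z points along the fingers, y is the line along which they close (so a half turn about z gives the same grasp; the last joint's range is limited). The gripper opens to 85 mm and grips with 20 to 120 N. Pads are 22 mm wide; open, the fingers measure 114 mm over their backs; the gripper's body (76 mm by 85 mm) begins 54 mm behind the grasp point. The pads swing forward as they close: fully open they stand 13 mm farther back than shut.
Start: joints at [-89.101, 9.076, 91.501, -0, 79.423, -12.038], TCP at [0.129, -0.56, 0.248] pointing down, gripper open.
Joint ranges: [-166.64, 166.64], [-54.1, 131.32], [10.49, 154.53], [-73.88, 253.88], [9.74, 151.15], [-171.62, 171.62]. Speed limits (degrees/s): [147.25, 147.25, 180, 180, 180, 180].

## Interface

Orientations are given as a 3x3 rotation matrix whose columns are the frame's x, y, z axes.
In Python, from workcell import bot, vision, workorder gives the robot as it stands.
- The arm moves only by the tool arm_command, never from a script. Its argument "steps" is one flat list of numbers, 6 for each row, row after row: the shift along the world's x, y, z in m, then the turn, a rotation vector about the world's x, y, z in degrees. A call has 1 to 12 rows; each row shifts and turns the commanded pose from where the row before left it; what a row does not reach is not made up. A row lasts 1/12 s, in which the tool goes at most 41.7 mm and 7.16 degrees, less where a joint would pass 70% of its speed; a pose out of reach is approached as far as the arm can. A call with a gripper value outside its range is refused whole. "grip" is the closure, from 0 (fully open) to 1 (shut), set as the call begins (left out, the last holds). The fingers move at their own pace and stop on an object; "grip_force" is the grip in N (left out, the last holds). Time passes only in rows, so rows that do not move let the fingers close. It gives the time, the measured TCP pose, the force, the opening and the grip force at its end, in the units of the state.
- bot.read_state(): the state, without advancing time (a new reading comes with each control period).
- vision.capture(name): name is "scene" or "side" or "wrist"; returns a dict with "pixels" (480x640x3 uint8, red, green, blue), "depth" (480x640 float32, m along the optical axis (not along the pixel's ray), 0 where there is no reading), "K" (3x3 intrinsics, pixels), "distortion" ([k1, k2, p1, p2, k3] as OpenCV has them; the pictures are not rectified), "R" (3x3) and "t" (3): a world point X has camera coordinates R X + t; the wrist camera has in their place "tool_from_camera" (4x4, takes a point from camera to tool coordinates, whose origin is the TCP and whose axes are the flange's). Camera axes: x right, y down, z forward; pixel columns grow to the right and rows downward; lengths in m; the calibration is good to about 2 mm. A picture is of the moment at which its call begins: read the wrist's pose just before it.
- workorder.finish_job(): hands the job in; it is judged then, once.
The state is a dict: "t": time; "qpos": joint angles; "qvel": joint speeds; "effort": joint torques, N m; "position": TCP position; "eef_rot": TCP orientation; "ft_force": force on the tool from outside, world axes, zero at the start; "wrist_torque": the same for the moment, N m; "opening": opening from 0.0 (shut) to 1.0 (fully open); "grip_force": force on a finger pad.
Only numpy, scipy, OpenCV 4.12 (cv2) and the standard library are available. Lean on these libraries where they do the work, as an engineer would, in place of code of your own. Each camera call takes 0.05 s, during which the arm holds its last target. There are 200 camera calls.

## Task

Measure how deep the bore in the metal housing is: take the depth gauge out of its wooden stand by its square grip, push its rod down the bore until you feel it bottom out, gently, so that the housing's top face slides the stiff marker collar up the rod to mark the depth. Then draw the gauge straight out and put it back upright in its stand, fully home, with the collar left exactly where the bore set it. Do not touch the collar with the fingers, do not press hard, and leave the other things on the table alone.

Things in the scene. Friction and masses are not known exactly. Their poses are not given: they have to be found in the camera images.
- gauge_grip (a point): centre of the depth gauge's grip: a black square block 22 x 22 mm and 40 mm tall, sides along this point's x and y, z up along the rod away from its tip. Below it a straight steel rod of 10 mm diameter with scale rings and a 2 mm chamfered tip; the tip is 115 mm below this point, 95 mm of rod is clear below the grip (a thin steel flange 18 mm wide under the grip). Gauge about 85 to 140 g in all. At the start it stands upright in the wooden stand.
- gauge_tip (a point): centre of the flat tip of the gauge's rod; z points up the rod
- collar (a joint): marker collar, a brass ring of 22 mm diameter and 10 mm height on the gauge's rod. Value in m: height of its underside above the rod's tip, less 0.024 (so value 0 = 24 mm from the tip, 0.052 = 76 mm); the value grows as the collar slides up the rod, away from the tip. It grips the rod by friction, about 3 N to slide it either way, and stays where it is left.
- housing: aluminium housing fixed to the table: a square column 60 x 60 mm on a foot 110 x 80 x 10 mm with four bolts; top face 80 mm above the table. Origin under its centre, z up.
- bore_mouth (a point): centre of the bore's mouth in the housing's top face. The bore is upright, 12 mm in diameter with a 2 mm chamfer at the mouth, and blind with a rigid flat steel floor; its depth is unknown, anywhere from 32 to 60 mm, and the position of that floor (bore_floor, its top bore_bottom) is not given: it must be felt.
- stand: low wooden stand fixed to the table: a block 60 x 60 mm, 30 mm high, on a base 84 x 84 x 8 mm. Origin under its centre, z up.
- stand_mouth (a point): centre of the hole's mouth in the stand's top face, 30 mm above the table. The hole is 12 mm in diameter with a 2 mm chamfer, 20 mm deep (shallower than any collar setting, so the collar stays clear of it).
- stand_seat (a point): centre of the floor of the stand's hole, 10 mm above the table: the rod's tip rests here when the gauge is fully home
- multimeter: bystander: hand-held multimeter 145 x 74 x 43 mm lying on the table, origin under its centre
- compass: bystander: small pocket compass 44 mm across, 11 mm high, origin under its centre
- film_pot: bystander: black film pot with grey lid, 34 mm across, 50 mm high, origin under its centre
- driver: bystander: screwdriver 194 mm long (along its y), 25 mm thick, lying on the table, origin under its centre
There are look-alikes about, which are no part of the job. Leave any blue or purple look-alike of the part that bears gauge_grip alone.

How it is judged:
By the outcome, as a careful person would: the job done as asked, in the order asked, and still so for the second after the job is handed in, with the robot touching nothing.
It also fails if it takes over 72 s, if anything falls off the work surface, if the arm or the gripper's body presses on something with over 40 N, if the wrist force passes 120 N, or if a joint passes its speed limit or range.

## Working session

There is one attempt and no reset: what is moved stays moved. The work goes in short steps, Python scripts to look and compute and a tool call to move; the robot and the scene stay as the last step left them, time stands still between calls to the robot, and variables do not carry over. Pictures are saved under pics/ and viewed, at most 10 in all, crops included, and the job is handed in when it is done.

Besides the shell and the picture viewer there is one more tool, called after "Emit:" as name(argument=value, ...), one argument or row to a line, values as JSON. arm_command: Moves the arm, as the interface text tells. Its arguments: {"type":"object","properties":{"steps":{"type":"array"},"grip":{"type":"number"},"grip_force":{"type":"number"}},"required":["steps"]}

```bash
mkdir -p pics; ls; cat > h.py <<'E'
import numpy as np, cv2, pickle
from workcell import bot, vision, workorder
def cap(name):
    s=bot.read_state(); c=vision.capture(name)
    c={k:(np.array(v) if not isinstance(v,str) else v) for k,v in c.items()}
    if name=='wrist':
        T=np.eye(4);T[:3,:3]=np.array(s['eef_rot']);T[:3,3]=s['position']
        W=T@c['tool_from_camera']; c['R']=W[:3,:3].T; c['t']=-c['R']@W[:3,3]
    return c
def save(c,f): cv2.imwrite(f,c['pixels'][:,:,::-1])
def ray(c,uv):
    p=cv2.undistortPoints(np.array(uv,float).reshape(-1,1,2),c['K'],c['distortion']).reshape(-1,2)
    d=np.c_[p,np.ones(len(p))]@c['R']; o=-c['R'].T@c['t']
    return o,d
def onplane(c,uv,z):
    o,d=ray(c,uv); return o+d*((z-o[2])/d[:,2])[:,None]
def deep(c,uv):
    o,d=ray(c,uv); z=np.array([c['depth'][int(round(v)),int(round(u))] for u,v in np.reshape(uv,(-1,2))])
    return o+d*z[:,None]
def cloud(c):
    h,w=c['depth'].shape; u,v=np.meshgrid(np.arange(w),np.arange(h))
    o,d=ray(c,np.c_[u.ravel(),v.ravel()]); return (o+d*c['depth'].reshape(-1,1)).reshape(h,w,3)
def proj(c,X):
    return cv2.projectPoints(np.array(X,float).reshape(-1,1,3),cv2.Rodrigues(c['R'])[0],c['t'],c['K'],c['distortion'])[0].reshape(-1,2)
E
python3 - <<'E'
from h import *
for n in ('scene','side'):
    c=cap(n); save(c,f'pics/{n}0.png'); pickle.dump(c,open(n+'0.pkl','wb')); print(n,-c['R'].T@c['t'],c['R'][2])
print(bot.read_state())
E
```

```text
pics
scene [0.0322384  0.47411944 0.85495119] [ 0.47904821 -0.51067162 -0.71395189]
side [ 0.51121439 -1.00011697  0.6788319 ] [ 0.03290228  0.86412463 -0.50220122]
{'t': 0.1, 'qpos': array([-8.91004872e+01,  9.10966793e+00,  9.15671639e+01,  1.23125403e-03,
        7.94238494e+01, -1.20381879e+01]), 'qvel': array([-0.03946264, -0.064523  , -0.1785788 ,  0.05338841,  0.04080848,
        0.08616235]), 'effort': array([-8.36067065e-04, -3.96991181e+01, -3.32338071e+01, -3.59548749e-04,
        4.24166647e-03,  1.57688817e-05]), 'position': array([ 0.12871117, -0.55986479,  0.2473899 ]), 'eef_rot': array([[ 9.74614973e-01,  2.23887595e-01, -6.46447720e-06],
       [ 2.23887261e-01, -9.74613465e-01,  1.75733325e-03],
       [ 3.87144749e-04, -1.71417061e-03, -9.99998456e-01]]), 'ft_force': array([-0.24746505,  0.32378063,  0.52216169]), 'wrist_torque': array([-0.03842857, -0.01367712,  0.03954282]), 'grip_force': 0.0, 'opening': 0.9979845165038687}
```

View pics/scene0.png

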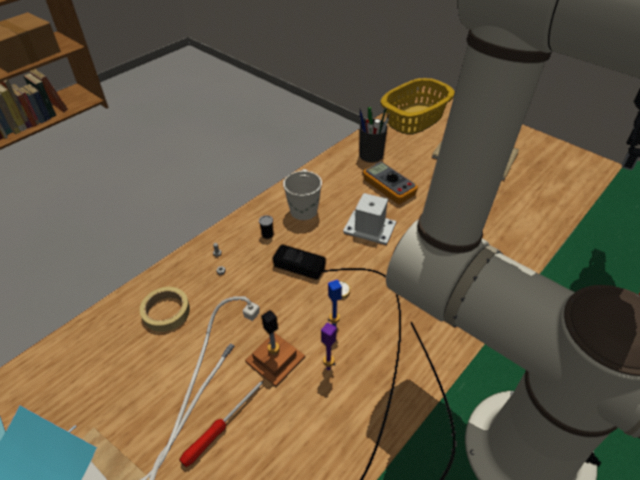

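View pics/side0.png

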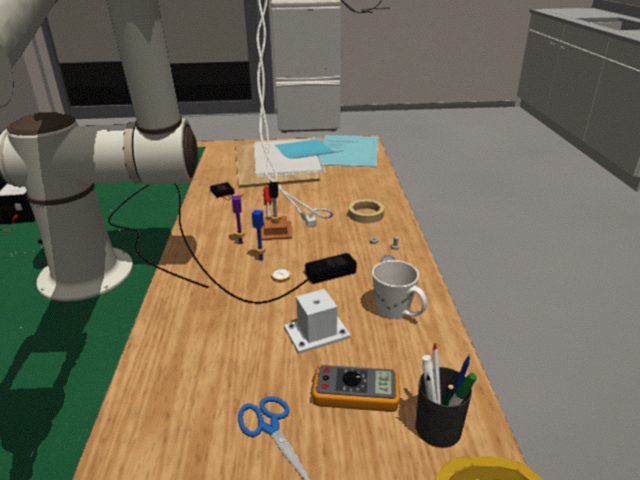

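The scene view shows three gauge-like things. The black grip is in the wooden stand at scene (270,322), side (274,190). The blue look-alike is at scene (335,290), side (258,218), and the purple one at scene (328,337), side (237,204). The housing is at scene (371,215), side (317,315). I choose the black one. Next I check it in a close crop and measure.

```bash
python3 - <<'E'
from h import *
S=pickle.load(open('scene0.pkl','rb'));D=pickle.load(open('side0.pkl','rb'))
a=cv2.resize(S['pixels'][290:400,230:360],None,fx=4.5,fy=4.5,interpolation=cv2.INTER_CUBIC)[:, :400]
b=cv2.resize(D['pixels'][170:270,225:305],None,fx=5,fy=5,interpolation=cv2.INTER_CUBIC)
a=a[:495];h=np.zeros((500,800,3),np.uint8);h[:a.shape[0],:a.shape[1]]=a;h[:b.shape[0],400:400+b.shape[1]]=b
cv2.imwrite('pics/crop0.png',h[:,:,::-1])
def blob(c,m,box):
    x0,y0,x1,y1=box;k=np.zeros(m.shape,np.uint8);k[y0:y1,x0:x1]=m[y0:y1,x0:x1]
    n,l,st,ce=cv2.connectedComponentsWithStats(k);i=1+np.argmax(st[1:,4]);return ce[i],st[i],l==i
def tri(u1,u2):
    o1,d1=ray(S,u1);o2,d2=ray(D,u2);d1=d1[0];d2=d2[0]
    s=np.linalg.lstsq(np.c_[d1,-d2],o2-o1,rcond=None)[0];p=o1+d1*s[0];q=o2+d2*s[1];return (p+q)/2,np.linalg.norm(p-q)
for nm,f,bs,bd in (('black',lambda p:p.max(2)<60,(255,305,285,340),(266,178,284,203)),
  ('blue',lambda p:(p[...,2]>1.8*p[...,0])&(p[...,2]>60),(322,270,350,315),(248,203,270,235)),
  ('purple',lambda p:(p[...,2]>1.3*p[...,1])&(p[...,0]>1.2*p[...,1])&(p[...,2]>60),(315,315,342,355),(228,190,247,220))):
    c1,s1,_=blob(S,f(S['pixels'].astype(int)),bs);c2,s2,_=blob(D,f(D['pixels'].astype(int)),bd)
    print(nm,c1,s1,c2,s2,tri(c1,c2), deep(S,c1),deep(D,c2))
P=cloud(S);Q=cloud(D)
for nm,X,(x0,y0,x1,y1),lo,hi in(('hous S',P,(340,180,400,245),.075,.086),('hous D',Q,(280,270,360,350),.075,.086),('stand S',P,(240,325,310,390),.024,.036),('stand D',Q,(250,205,305,250),.024,.036)):
    A=X[y0:y1,x0:x1].reshape(-1,3);A=A[(A[:,2]>lo)&(A[:,2]<hi)];r=cv2.minAreaRect((A[:,:2]*1000).astype(np.float32));print(nm,len(A),A.mean(0),r)
E
```

```text
black [269.61254613 322.91881919] [262 311  16  29 271] [273.14728682 189.35658915] [268 182  10  17 129] (array([0.44707768, 0.16393797, 0.12419491]), np.float64(0.0011476258863737077)) [[0.43572711 0.17192178 0.1430949 ]] [[0.44825449 0.15183284 0.13025443]]
blue [334.61261261 285.96396396] [329 280  12  15 111] [257.33142857 219.52      ] [252 210  11  25 175] (array([0.41669329, 0.02072862, 0.11818305]), np.float64(0.005035082226580298)) [[0.41080383 0.03096689 0.13455693]] [[0.41469452 0.0169566  0.11909599]]
purple [328.67605634 328.8943662 ] [321 323  16  13 142] [236.22142857 203.65      ] [231 195  10  19 140] (array([0.36049792, 0.10123785, 0.12011061]), np.float64(0.004033465449643175)) [[0.35529181 0.10974991 0.13638764]] [[0.35826384 0.10339694 0.11817708]]
hous S 493 [ 0.53413903 -0.24108296  0.08015556] ((535.6654663085938, -242.8035888671875), (61.729835510253906, 64.02254486083984), 18.886478424072266)
hous D 667 [ 0.53778514 -0.24696042  0.07943641] ((537.674072265625, -243.97706604003906), (61.02187728881836, 63.26994323730469), 19.941059112548828)
stand S 773 [0.442333   0.16689636 0.03063148] ((446.7115783691406, 163.63796997070312), (62.48080062866211, 61.593963623046875), 2.605743885040283)
stand D 262 [0.44709535 0.14741131 0.02885365] ((444.7058410644531, 109.1038818359375), (175.44851684570312, 64.21708679199219), 85.86866760253906)
```

View pics/crop0.png

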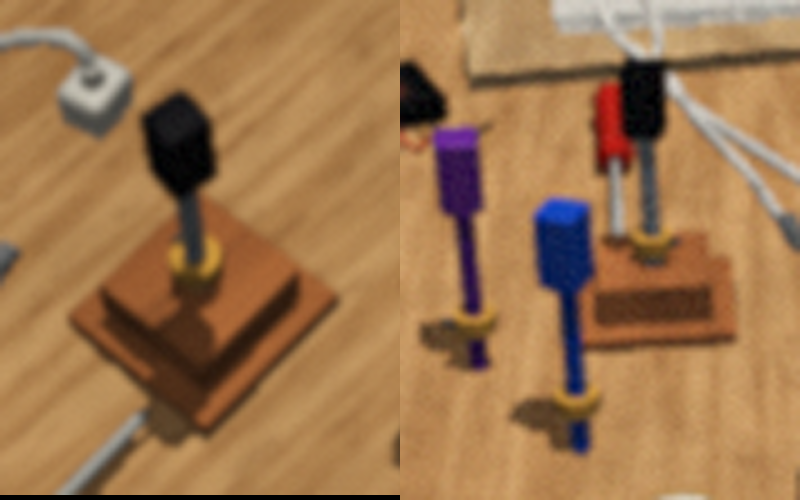

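The crop confirms the choice: the black grip stands in the wooden stand with its brass collar just above the stand's top. The blue and purple copies are free-standing at (0.417,0.021) and (0.360,0.101). Measured positions:
- **Gauge:** (0.447,0.164), grip height 0.124 against an expected 0.125.
- **Housing:** about (0.537,-0.243), top at 0.080.

I move over the housing first.

Emit:
arm_command(
  steps=[0.01, 0.01, 0, 0, 0, 0, 0.03, 0.02, 0, 0, 0, 0, 0.035, 0.025, 0, 0, 0, 0, 0.035, 0.025, 0, 0, 0, 0, 0.035, 0.025, 0, 0, 0, 0, 0.035, 0.025, 0, 0, 0, 0, 0.035, 0.025, 0, 0, 0, 0, 0.035, 0.025, 0, 0, 0, 0, 0.035, 0.025, 0, 0, 0, 0, 0.03, 0.025, 0, 0, 0, 0, 0.02, 0.02, 0, 0, 0, 0, 0.01, 0.01, 0, 0, 0, 0],
  grip=0,
)

```text
t: 1.1
position: [0.4683, -0.3018, 0.248]
eef_rot: [[0.974, 0.228, 0.0], [0.228, -0.974, 0.002], [0.001, -0.002, -1.0]]
ft_force: [0.5, -0.5, 0.1]
opening: 1.001
grip_force: 0.0
```

```bash
python3 - <<'E'
from h import *
s=bot.read_state();print(s['t'],s['position'],s['qpos'])
c=cap('wrist');save(c,'pics/w1.png');pickle.dump(c,open('w1.pkl','wb'));print(c['tool_from_camera'],c['K'][0,0],proj(c,[.537,-.243,.08]))
E
```

```text
1.1 [ 0.46829706 -0.30181498  0.24801214] [-4.52719797e+01  6.47658968e+00  9.44039202e+01  8.17630858e-02
  7.91720941e+01  3.15579034e+01]
[[ 8.13516495e-05 -9.63477490e-01 -2.67789320e-01  6.73724462e-02]
 [ 9.99999624e-01  3.09698630e-04 -8.10473096e-04  1.70463695e-03]
 [ 8.63806569e-04 -2.67789153e-01  9.63477152e-01 -1.26053411e-01]
 [ 0.00000000e+00  0.00000000e+00  0.00000000e+00  1.00000000e+00]] 418.437254739017 [[263.15958144 108.2982737 ]]
```

View pics/w1.png

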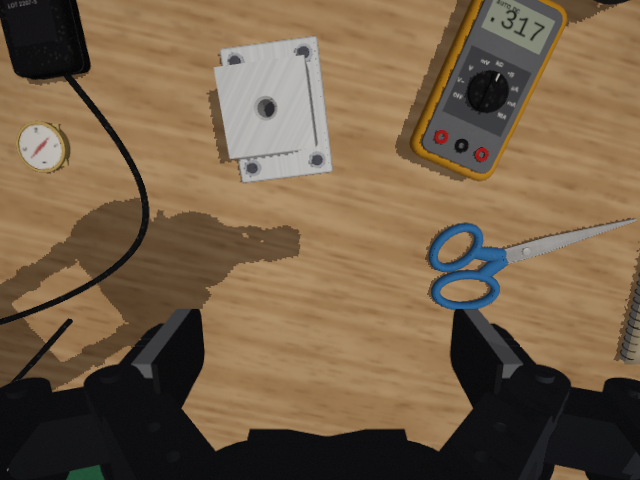

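The wrist view shows the housing's top with the bore at pixel (266,107), within 3 px of the prediction. I measure it and move over towards the gauge.

```bash
python3 - <<'E'
from h import *
c=pickle.load(open('w1.pkl','rb'));g=cv2.cvtColor(c['pixels'],cv2.COLOR_RGB2GRAY)
m=np.zeros_like(g);m[90:125,248:286]=(g[90:125,248:286]<120)*255
n,l,st,ce=cv2.connectedComponentsWithStats(m);i=1+np.argmax(st[1:,4])
cn=cv2.findContours((l==i).astype(np.uint8),0,1)[0][0];e=cv2.fitEllipse(cn)
print(st[i],ce[i],e,onplane(c,[ce[i],e[0]],.08), onplane(c,[[264,108]],.0785))
print(e[1][0]/418*(-c['R'].T@c['t'])[2])
P=cloud(c)[30:180,190:340].reshape(-1,3);A=P[(P[:,2]>.076)&(P[:,2]<.085)];print(len(A),A[:,2].mean(),cv2.minAreaRect((A[:,:2]*1000).astype(np.float32)))
E
```

```text
[258  98  18  20 267] [266.12359551 107.58052434] ((266.16070556640625, 107.53955078125), (16.797801971435547, 18.62310218811035), 8.760687828063965) [[ 0.53790234 -0.24485834  0.08      ]
 [ 0.53793391 -0.24487758  0.08      ]] [[ 0.5373317  -0.24328667  0.0785    ]]
0.01503406723048648
7970 0.08049340970744046 ((537.498046875, -244.2301788330078), (60.44371032714844, 60.80390548706055), 20.136857986450195)
```

Emit:
arm_command(
  steps=[0, 0.02, 0.002, 0, 0, 0, -0.005, 0.035, 0.002, 0, 0, 0, -0.007, 0.041, 0.002, 0, 0, 0, -0.007, 0.041, 0.002, 0, 0, 0, -0.007, 0.041, 0.002, 0, 0, 0, -0.007, 0.041, 0, 0, 0, 0, -0.007, 0.041, 0, 0, 0, 0, -0.007, 0.041, 0, 0, 0, 0, -0.007, 0.041, 0, 0, 0, 0, -0.007, 0.041, 0, 0, 0, 0, -0.007, 0.041, 0, 0, 0, 0, -0.002, 0.036, 0, 0, 0, 0],
)

```text
t: 2.15
position: [0.3941, 0.1565, 0.2582]
eef_rot: [[0.975, 0.224, -0.0], [0.224, -0.975, 0.0], [0.0, -0.0, -1.0]]
ft_force: [1.7, -0.1, 0.9]
opening: 1.0
grip_force: 0.0
```

Emit:
arm_command(
  steps=[0, 0.006, 0, 0, 0, 0, 0, 0, 0, 0, 0, 0, 0, 0, 0, 0, 0, 0, 0, 0, 0, 0, 0, 0],
)

```text
t: 2.48
position: [0.3961, 0.1591, 0.2581]
eef_rot: [[0.975, 0.222, -0.0], [0.222, -0.975, -0.001], [-0.0, 0.0, -1.0]]
ft_force: [-0.2, -0.5, 0.2]
opening: 1.004
grip_force: 0.0
```

```bash
python3 - <<'E'
from h import *
s=bot.read_state();print(s['t'],s['position'],s['qpos'])
c=cap('wrist');save(c,'pics/w2.png');pickle.dump(c,open('w2.pkl','wb'));print(proj(c,[.447,.164,.145]))
E
```

```text
2.4833 [0.39605012 0.15909194 0.25809236] [ 5.59025000e+00 -1.44570063e+01  1.13080583e+02 -2.92037179e-02
  8.13980124e+01  8.27397250e+01]
[[335.68949643 158.18426524]]
```

View pics/w2.png

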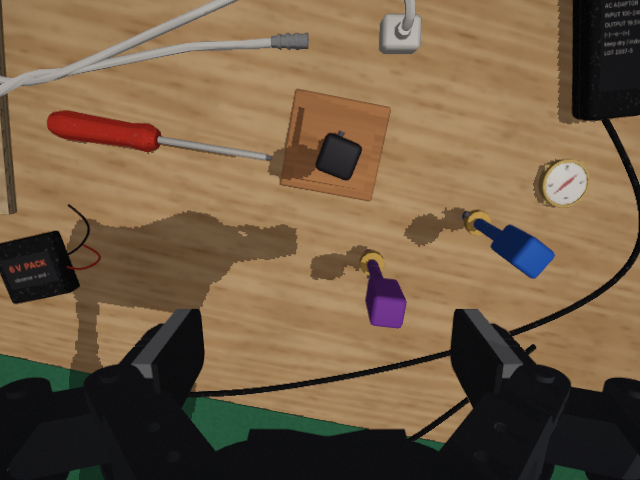

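The wrist view shows the black grip's top at (340,156) in the stand, turned relative to the image. The purple grip is at (386,303) and the blue at (525,252). I measure the grip's yaw and centre from its top face.

```bash
python3 - <<'E'
from h import *
c=pickle.load(open('w2.pkl','rb'));P=cloud(c);p=c['pixels'].astype(int)
m=np.zeros((480,640),bool);m[120:195,300:380]=True
A=P[m&(P[...,2]>.139)&(P[...,2]<.152)];print(len(A),A.mean(0),cv2.minAreaRect((A[:,:2]*1000).astype(np.float32)))
k=(m&(p.max(2)<75)).astype(np.uint8);n,l,st,ce=cv2.connectedComponentsWithStats(k);i=1+np.argmax(st[1:,4])
cn=cv2.findContours((l==i).astype(np.uint8),0,1)[0][0].reshape(-1,2)
W=onplane(c,cn,.145)[:,:2]*1000;print(st[i],cv2.minAreaRect(W.astype(np.float32)))
B=P[85:205,275:395].reshape(-1,3);B=B[(B[:,2]>.026)&(B[:,2]<.034)];print(len(B),B[:,2].mean(),cv2.minAreaRect((B[:,:2]*1000).astype(np.float32)))
R=np.array(bot.read_state()['eef_rot']);print(np.degrees(np.arctan2(R[1],R[0])))
E
```

```text
1485 [0.44823816 0.16298197 0.14492106] ((448.04937744140625, 162.90496826171875), (22.054574966430664, 22.087535858154297), 81.73460388183594)
[ 315  131   47   49 1507] ((449.4578857421875, 162.98638916015625), (22.019128799438477, 24.182430267333984), 81.695068359375)
3805 0.03044166971545634 ((447.734619140625, 163.0281524658203), (59.763763427734375, 60.23737716674805), 2.002329111099243)
[  12.81834282  -77.18165199 -109.44706173]
```

The grip's centre is (0.448,0.163) with its top at 0.145 and its sides at -8.3°. That agrees with the first measurement within 1.5 mm. I align, then descend with a -21° turn.

Emit:
arm_command(
  steps=[0.01, 0.001, 0, 0, 0, -5, 0.015, 0.001, 0, 0, 0, -6, 0.015, 0.001, 0, 0, 0, -6, 0.012, 0.001, -0.005, 0, 0, -4.1, 0, 0, -0.015, 0, 0, 0, 0, 0, -0.02, 0, 0, 0, 0, 0, -0.02, 0, 0, 0, 0, 0, -0.015, 0, 0, 0, 0, 0, -0.005, 0, 0, 0, 0, 0, 0, 0, 0, 0],
)

```text
t: 3.37
position: [0.4473, 0.1629, 0.1769]
eef_rot: [[0.99, -0.144, -0.003], [-0.144, -0.99, -0.0], [-0.003, 0.001, -1.0]]
ft_force: [0.0, 0.0, 0.7]
opening: 0.998
grip_force: 0.0
```

```bash
python3 - <<'E'
from h import *
s=bot.read_state();R=np.array(s['eef_rot']);print(s['t'],s['position'],np.degrees(np.arctan2(R[1],R[0])),R[2],s['ft_force'])
E
```

```text
3.3667 [0.44729095 0.16290931 0.1768856 ] [  -8.28513528  -98.2849757  -172.29710773] [-3.11773406e-03  8.93286157e-04 -9.99994741e-01] [0.01425038 0.01289438 0.68767178]
```

Emit:
arm_command(
  steps=[0.0005, 0, -0.01, 0, 0, 0, 0, 0, -0.015, 0, 0, 0, 0, 0, -0.015, 0, 0, 0, 0, 0, -0.008, 0, 0, 0, 0, 0, -0.003, 0, 0, 0, 0, 0, 0, 0, 0, 0, 0, 0, 0, 0, 0, 0],
)

```text
t: 3.95
position: [0.4492, 0.1641, 0.1281]
eef_rot: [[0.99, -0.142, 0.001], [-0.142, -0.99, 0.0], [0.001, -0.0, -1.0]]
ft_force: [0.4, 0.7, -0.1]
opening: 1.002
grip_force: 0.0
```

Emit:
arm_command(
  steps=[0, 0, 0, 0, 0, 0, 0, 0, 0, 0, 0, 0, 0, 0, 0, 0, 0, 0, 0, 0, 0, 0, 0, 0, 0, 0, 0, 0, 0, 0, 0, 0, 0, 0, 0, 0, 0, 0, 0, 0, 0, 0, 0, 0, 0, 0, 0, 0, 0, 0, 0, 0, 0, 0, 0, 0, 0, 0, 0, 0],
  grip=1,
  grip_force=40,
)

```text
t: 4.78
position: [0.4487, 0.1642, 0.1276]
eef_rot: [[0.99, -0.142, 0.0], [-0.142, -0.99, 0.0], [0.0, -0.0, -1.0]]
ft_force: [0.5, 0.5, 2.6]
opening: 0.251
grip_force: 41.6
```

Gripped (opening about 21 mm). I draw the gauge straight up out of the stand.

Emit:
arm_command(
  steps=[0, 0, 0.004, 0, 0, 0, 0, 0, 0.006, 0, 0, 0, 0, 0, 0.008, 0, 0, 0, 0, 0, 0.012, 0, 0, 0, 0, 0, 0.015, 0, 0, 0, 0, 0, 0.02, 0, 0, 0, 0, 0, 0.02, 0, 0, 0, 0, 0, 0.02, 0, 0, 0, 0, 0, 0.015, 0, 0, 0, 0, 0, 0.01, 0, 0, 0, 0, 0, 0, 0, 0, 0, 0, 0, 0, 0, 0, 0],
)

```text
t: 5.78
position: [0.4486, 0.1641, 0.2574]
eef_rot: [[0.99, -0.142, 0.001], [-0.142, -0.99, 0.0], [0.001, -0.0, -1.0]]
ft_force: [-0.8, -0.2, -1.5]
opening: 0.247
grip_force: 41.2
```

```bash
python3 - <<'E'
from h import *
s=bot.read_state();print(s['t'],s['position'],s['ft_force'],s['wrist_torque'],s['opening'])
for n in('scene','side'):
    c=cap(n);pickle.dump(c,open(n+'1.pkl','wb'));x=s['position'];t=proj(c,[x-[0,0,.0],x-[0,0,.1175]]);print(n,t)
    u,v=t.mean(0).astype(int);w=c['pixels'][v-50:v+50,u-40:u+40];im=cv2.resize(w,None,fx=5,fy=5,interpolation=cv2.INTER_CUBIC)
    h=im if n=='scene' else np.hstack([h,im])
cv2.imwrite('pics/lift.png',h[:,:,::-1])
E
```

```text
5.7833 [0.44857442 0.16414846 0.25743853] [-0.82522081 -0.17215029 -1.52192601] [ 0.02251259 -0.00808909  0.03782075] 0.24700647921636143
scene [[261.49664777 273.28577361]
 [267.90757979 317.10295922]]
side [[270.3160895  139.78207082]
 [273.17611533 183.81593386]]
```

View pics/lift.png

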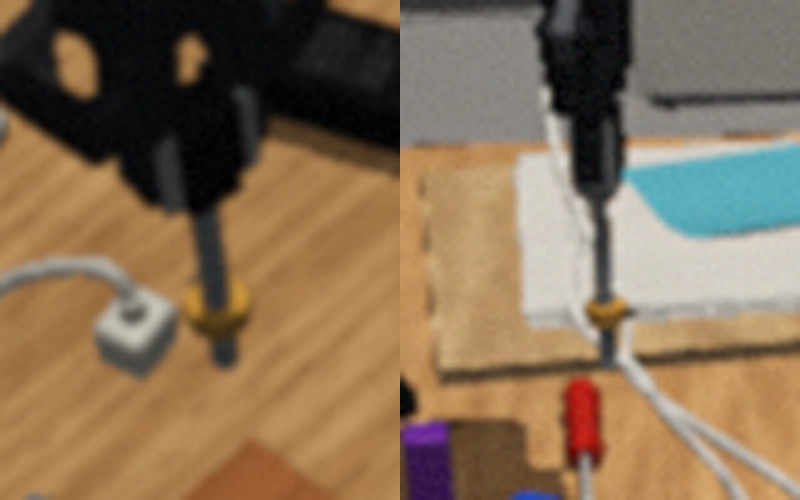

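The crop shows the gauge hanging straight in the fingers, with the brass collar low on the rod at about crop (218,312). I carry it over the bore.

Emit:
arm_command(
  steps=[0.003, -0.015, 0, 0, 0, 0, 0.007, -0.03, 0, 0, 0, 0, 0.0085, -0.039, 0, 0, 0, 0, 0.0085, -0.039, 0, 0, 0, 0, 0.0085, -0.039, 0, 0, 0, 0, 0.0085, -0.039, 0, 0, 0, 0, 0.0085, -0.039, 0, 0, 0, 0, 0.0085, -0.039, 0, 0, 0, 0, 0.0085, -0.039, 0, 0, 0, 0, 0.0085, -0.039, 0, 0, 0, 0, 0.007, -0.03, 0, 0, 0, 0, 0.003, -0.015, 0, 0, 0, 0],
)

```text
t: 6.88
position: [0.536, -0.2414, 0.2553]
eef_rot: [[0.989, -0.145, -0.002], [-0.145, -0.989, 0.0], [-0.002, -0.0, -1.0]]
ft_force: [0.0, 0.8, -1.6]
opening: 0.252
grip_force: 41.2
```

Emit:
arm_command(
  steps=[0.002, -0.0055, 0, 0, 0, 0, 0, 0, -0.01, 0, 0, 0, 0, 0, -0.015, 0, 0, 0, 0, 0, -0.01, 0, 0, 0, 0, 0, 0, 0, 0, 0, 0, 0, 0, 0, 0, 0],
)

```text
t: 7.38
position: [0.5379, -0.2418, 0.221]
eef_rot: [[0.99, -0.141, -0.002], [-0.141, -0.99, 0.002], [-0.002, -0.002, -1.0]]
ft_force: [-0.6, -0.1, -1.0]
opening: 0.253
grip_force: 41.2
```

```bash
python3 - <<'E'
from h import *
s=bot.read_state();print(s['t'],s['position'],s['ft_force'],s['wrist_torque'],s['eef_rot'])
c=cap('wrist');save(c,'pics/w3.png');pickle.dump(c,open('w3.pkl','wb'));print(proj(c,[[.5378,-.2447,.08],s['position']-[0,0,.1175]]))
E
```

```text
7.3833 [ 0.53793638 -0.24175874  0.22097501] [-0.60377442 -0.06711779 -0.99388304] [-0.00858926 -0.02923088  0.02600732] [[ 0.99004711 -0.14071833 -0.00225135]
 [-0.14071435 -0.99004853  0.00183943]
 [-0.00248779 -0.00150433 -0.99999577]]
[[329.25254473 233.56175841]
 [324.52876405 243.61042601]]
```

View pics/w3.png

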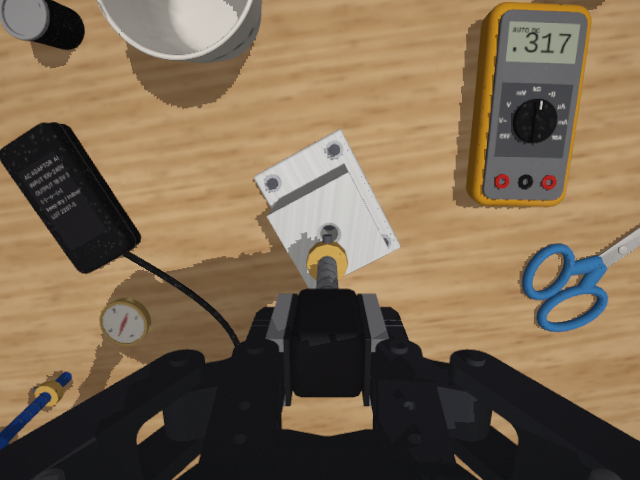

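The wrist view shows the bore mouth at about (329,232), with the rod's tip just in front of it near (326,242). The tip needs about 2 mm more towards -y. I get the numbers from row profiles.

```bash
python3 - <<'E'
from h import *
c=pickle.load(open('w3.pkl','rb'));g=cv2.cvtColor(c['pixels'],cv2.COLOR_RGB2GRAY)
for r in range(220,248,1): print(r,' '.join('%3d'%x for x in g[r,312:348]))
print(proj(c,[.5378,-.2447,.1035]),onplane(c,[[325,243],[326,243]],.1035))
E
```

```text
220 201 204 205 203 200 197 197 197 199 202 204 204 203 203 204 205 206 206 204 200 198 199 201 201 200 202 203 204 205 205 204 204 203 203 202 202
221 201 204 205 203 200 197 197 197 199 202 204 204 203 204 204 205 206 205 203 199 198 199 200 201 201 202 203 204 205 205 204 204 204 203 201 202
222 201 204 205 203 199 197 196 197 199 203 204 204 203 203 199 198 193 189 192 191 195 199 201 201 201 202 203 203 205 204 204 203 204 203 202 203
223 202 204 205 202 199 197 197 197 199 203 204 198 191 179 172 171 168 166 147 155 163 172 188 199 201 202 203 204 205 204 204 203 203 202 202 203
224 202 204 204 202 199 196 196 197 199 204 196 179 170 166 164 164 162 149 147 151 152 155 161 178 196 202 203 203 205 204 203 203 203 202 202 203
225 202 204 204 201 198 196 196 197 195 185 176 169 165 141 106  94  94  84  86  97 125 148 152 155 170 196 202 204 204 204 203 202 203 203 202 202
226 203 204 204 201 198 196 196 193 181 173 170 144 107  79  58  50  51  49  51  55  71  85 123 146 154 170 195 204 204 204 203 203 203 202 202 202
227 203 204 203 200 197 196 196 185 174 173 155 105  58  51  50 
[... 2452 characters left out ...]
244 134 131 115  87  74  74  76  77  78  80  80  82  87  96 117 125 109  96  91  89  90  91  91  92  91  92 106 154 193 202 201 201 201 200 199 197
245 133 116  87  73  74  76  78  78  82  91 111 131 150 162 166 167 167 160 148 131 109  86  88  90  92  93  93 105 154 193 201 200 201 200 198 197
246 118  88  73  72  76  85 105 126 143 157 163 165 166 167 166 166 167 167 168 169 168 161 149 132 108  96  93  94 105 154 193 200 201 200 198 197
247  89  72  72  76 118 147 157 161 163 165 164 164 164 164 163 164 164 165 165 165 166 166 167 167 169 162 123  94  93 105 154 191 201 199 198 197
[[329.38159119 243.18045019]] [[ 0.53828243 -0.24209607  0.1035    ]
 [ 0.53819789 -0.24269396  0.1035    ]]
```

```bash
python3 - <<'E'
from h import *
c=pickle.load(open('w3.pkl','rb'));P=cloud(c)
for r in range(224,262,2): print(r,' '.join('%4d'%round(x*1000) for x in P[r,312:348:2,2]))
A=P[225:300,295:360].reshape(-1,3)
for lo,hi in((.098,.110),(.112,.126),(.127,.140),(.14,.19)):
    B=A[(A[:,2]>lo)&(A[:,2]<hi)]
    if len(B)>5: print(lo,hi,len(B),B.mean(0),B.min(0),B.max(0))
E
```

```text
224   81   80   81   81   79   80   79   79   79   78   79   81   80   81   81   81   80   79
226   82   81   81   81   79   79   45   46   43   46   46   79   80   81   80   80   80   80
228   80   80   80   80   79   49   45   45   45   45   45   45   79   79   79   80   80   80
230   81   82   81   79   78   54   49   46   45   46   48   53   60   80   80   81   81   82
232   80   81   81   80   69   60   55   53   51   52   55   57   65   79   80   80   82   82
234   80   81   80   80   73   64  134  135  133  135   59   62   70   79   81   80   81   81
236   80   80   81   79   78  136  139  137  137  138   65   69   74   79   81   80   81   79
238   81   81   81   79   79  137  137  137  138  136   71   74   80   80   79   81   80   80
240   80   80   82   80   80  135  137  138  138  138   75   79   79   80   82   81   80   80
242   80   81   80  133  134  135  137  138  137  137  134  134  132   81   81   80   81   81
244   81   81  136  137  137  139  139  141  139  138  138  137  135  134   81   79   80   80
246  130  136  139  140  140  141  140  139  140  141  142  138  1
[... 243 characters left out ...]
0  141  139  141  139  140  141  140  140  140  141  141  139   81
254  140  140  141  141  140  140  140  141  140  140  139  141  141  140  140  140  139   81
256  140  141  139  140  140  140  141  143  142  140  140  141  140  141  140  141  141  132
258  141  140  141  140  140  144  145  145  145  145  143  139  139  140  140  140  140  139
260  141  140  141  140  144  146  148  149  149  148  147  142  141  141  140  140  141  140
0.127 0.14 490 [ 0.54333802 -0.24350065  0.13795927] [ 0.52790664 -0.25379985  0.13014005] [ 0.55178072 -0.23209223  0.13999732]
0.14 0.19 1122 [ 0.54032288 -0.24361203  0.15426573] [ 0.5285109  -0.25350488  0.14000078] [ 0.54790329 -0.23271282  0.18681038]
```

The depth shows the dark stub is a knob on the collar, and the tip is hidden below it. I locate the rod axis from the collar rim and the rod, and compare it with the bore in the same image.

```bash
python3 - <<'E'
from h import *
c=pickle.load(open('w3.pkl','rb'));P=cloud(c);p=c['pixels'].astype(int)
R=np.array(bot.read_state()['eef_rot']);ex,ey=R[:2,0],R[:2,1]
g=p.sum(2)/3
yel=(p[...,0]>1.35*p[...,2])&(p[...,0]>90)
k=np.zeros((480,640),np.uint8);k[236:290,295:360]=(yel)[236:290,295:360]
n,l,st,ce=cv2.connectedComponentsWithStats(k);i=1+np.argmax(st[1:,4]);print('collar',st[i])
# widest rows of collar top in pixel -> centre along tool y
for r in range(252,270,3):
    cs=np.where(l[r]==i)[0];W=onplane(c,[[cs.min()-.5,r],[cs.max()+.5,r]],.1385)
    print(r,cs.min(),cs.max(),np.linalg.norm(W[0]-W[1]),(W.mean(0)[:2]@ex,W.mean(0)[:2]@ey))
# rod columns
for r in range(270,290,4):
    row=P[r,300:360];q=np.where((row[:,2]>.143)&(row[:,2]<.19))[0]+300
    print('rod',r,q.min(),q.max(),row[q-300,2].mean(), row[q-300,:2].mean(0)@ey)
# bore mouth: chamfer rim in top plane
m=np.zeros((480,640),np.uint8);m[218:246,312:346]=(g[218:246,312:346]<190)
pts=[]
for r in range(224,234):
    cs=np.where(m[r])[0];pts+=[[cs.min()-.5,r],[cs.max()+.5,r]]
W=onplane(c,pts,.08)[:,:2]
A=np.c_[2*W,np.ones(len(W))];s=np.linalg.lstsq(A,(W**2).sum(1),rcond=None)[0];rad=np.sqrt(s[2]+s[:2]@s[:2])
s0=bot.read_state()['position'];print('bore',s[:2],rad,s[:2]@ex,s[:2]@ey,'tcp',s0,s0[:2]@ex,s0[:2]@ey)
E
```

```text
collar [ 306  241   54   49 1228]
252 309 344 0.01872633756979025 (np.float64(0.5719297172649527), np.float64(0.16486643267422996))
255 308 345 0.019807283227261788 (np.float64(0.5702962244723597), np.float64(0.16486636781794023))
258 307 346 0.02089278085685219 (np.float64(0.5686559704207161), np.float64(0.16486629518761708))
261 307 347 0.02145923676593026 (np.float64(0.5670091959871653), np.float64(0.16512803352218114))
264 306 347 0.022028393091465828 (np.float64(0.5653550306532855), np.float64(0.1648662632420842))
267 307 346 0.02102283263582855 (np.float64(0.5636943820269633), np.float64(0.16486644244981122))
rod 270 317 336 0.1612849146135913 0.16493648584951365
rod 274 317 336 0.16671431814508347 0.1649524828641759
rod 278 316 337 0.17142100220407583 0.16496784575168988
rod 282 316 337 0.17677801386856767 0.16480691299708455
rod 286 316 337 0.18147008581324525 0.1649964028649535
bore [ 0.53753596 -0.24417283] 0.008090953947946487 0.5665715947622839 0.16601743419079246 tcp [ 0.53851196 -0.24234949  0.22217904] 0.5672810141766793 0.16407478634302497
```

Relative to the bore, the rod needs about 0.8 mm in x and -1.2 mm in y. The bore rim fits a radius of 8.1 mm, as expected with the chamfer. I correct this and start down into the mouth.

Emit:
arm_command(
  steps=[0.0008, -0.0012, 0, 0, 0, 0, 0, 0, -0.004, 0, 0, 0, 0, 0, -0.005, 0, 0, 0, 0, 0, -0.005, 0, 0, 0, 0, 0, -0.004, 0, 0, 0, 0, 0, -0.003, 0, 0, 0, 0, 0, -0.003, 0, 0, 0, 0, 0, -0.003, 0, 0, 0, 0, 0, -0.003, 0, 0, 0, 0, 0, 0, 0, 0, 0],
)

```text
t: 8.27
position: [0.539, -0.2441, 0.1914]
eef_rot: [[0.99, -0.142, -0.001], [-0.142, -0.99, 0.001], [-0.001, -0.001, -1.0]]
ft_force: [-1.2, 1.7, -1.7]
opening: 0.253
grip_force: 41.1
```

```bash
cat > st.py <<'E'
from h import *
s=bot.read_state();print(s['t'],s['position'].round(4),'tipz',round(s['position'][2]-.1177,4),s['ft_force'].round(1),s['wrist_torque'].round(3),s['opening'])
E
python3 st.py
```

```text
8.2667 [ 0.539  -0.2441  0.1914] tipz 0.0737 [-1.2  1.7 -1.7] [ 0.256  0.094 -0.009] 0.2528601377596324
```

The tip is about 6 mm inside, with a light side force only. I ease the centring slightly and go on down to just above the collar's contact.

Emit:
arm_command(
  steps=[-0.0003, 0.0005, -0.002, 0, 0, 0, 0, 0, -0.003, 0, 0, 0, 0, 0, -0.003, 0, 0, 0, 0, 0, -0.003, 0, 0, 0, 0, 0, -0.002, 0, 0, 0, 0, 0, 0, 0, 0, 0, 0, 0, 0, 0, 0, 0],
)

```text
t: 8.85
position: [0.5389, -0.244, 0.1789]
eef_rot: [[0.99, -0.142, -0.0], [-0.142, -0.99, 0.0], [-0.001, -0.0, -1.0]]
ft_force: [-0.4, 0.7, -1.3]
opening: 0.255
grip_force: 41.1
```

Emit:
arm_command(
  steps=[0, 0, -0.001, 0, 0, 0, 0, 0, -0.001, 0, 0, 0, 0, 0, -0.001, 0, 0, 0, 0, 0, -0.001, 0, 0, 0, 0, 0, -0.001, 0, 0, 0, 0, 0, -0.001, 0, 0, 0, 0, 0, -0.001, 0, 0, 0, 0, 0, 0, 0, 0, 0],
)

```text
t: 9.52
position: [0.539, -0.244, 0.172]
eef_rot: [[0.99, -0.142, -0.0], [-0.142, -0.99, 0.0], [-0.0, -0.0, -1.0]]
ft_force: [0.0, 2.1, -1.0]
opening: 0.248
grip_force: 41.2
```

```bash
python3 st.py
```

```text
9.5167 [ 0.539 -0.244  0.172] tipz 0.0543 [ 0.   2.1 -1. ] [ 0.546  0.079 -0.032] 0.24820592333313773
```

Emit:
arm_command(
  steps=[0, 0.0004, -0.0005, 0, 0, 0, 0, 0, -0.0005, 0, 0, 0, 0, 0, -0.0005, 0, 0, 0, 0, 0, -0.0005, 0, 0, 0, 0, 0, -0.0005, 0, 0, 0, 0, 0, -0.0005, 0, 0, 0],
)

```text
t: 10.02
position: [0.5392, -0.2438, 0.1697]
eef_rot: [[0.99, -0.142, 0.0], [-0.142, -0.99, -0.0], [0.0, 0.0, -1.0]]
ft_force: [-1.6, 1.7, 2.6]
opening: 0.247
grip_force: 41.7
```

Emit:
arm_command(
  steps=[0, 0, -0.0005, 0, 0, 0, 0, 0, -0.0005, 0, 0, 0, 0, 0, -0.0005, 0, 0, 0, 0, 0, -0.0005, 0, 0, 0],
)

```text
t: 10.35
position: [0.5392, -0.2438, 0.1674]
eef_rot: [[0.99, -0.142, 0.0], [-0.142, -0.99, -0.0], [0.0, 0.0, -1.0]]
ft_force: [-0.7, 2.4, 2.5]
opening: 0.251
grip_force: 41.8
```

```bash
python3 st.py
```

```text
10.35 [ 0.5392 -0.2438  0.1674] tipz 0.0497 [-0.7  2.4  2.5] [0.311 0.327 0.009] 0.25085401705867116
```

The axial force stepped up by about 3.8 N, so the collar is sliding on the housing's top. I continue in small steps and watch for the floor.

Emit:
arm_command(
  steps=[-0.0002, 0.0003, -0.0005, 0, 0, 0, 0, 0, -0.0005, 0, 0, 0, 0, 0, -0.0005, 0, 0, 0],
)

```text
t: 10.6
position: [0.5391, -0.2437, 0.166]
eef_rot: [[0.99, -0.142, 0.001], [-0.142, -0.99, -0.001], [0.001, 0.001, -1.0]]
ft_force: [-1.1, 0.4, 2.9]
opening: 0.251
grip_force: 41.8
```

Emit:
arm_command(
  steps=[0, 0, -0.0005, 0, 0, 0, 0, 0, -0.0005, 0, 0, 0],
)

```text
t: 10.77
position: [0.5391, -0.2437, 0.165]
eef_rot: [[0.99, -0.142, 0.001], [-0.142, -0.99, -0.001], [0.001, 0.001, -1.0]]
ft_force: [-0.9, -0.0, 2.3]
opening: 0.255
grip_force: 41.8
```

Emit:
arm_command(
  steps=[0, 0, -0.0005, 0, 0, 0, 0, 0, -0.0005, 0, 0, 0],
)

```text
t: 10.93
position: [0.539, -0.2437, 0.1639]
eef_rot: [[0.99, -0.142, 0.001], [-0.142, -0.99, -0.001], [0.001, 0.001, -1.0]]
ft_force: [0.2, -0.6, 2.4]
opening: 0.251
grip_force: 41.7
```

Emit:
arm_command(
  steps=[0, 0, -0.0004, 0, 0, 0, 0, 0, -0.0004, 0, 0, 0],
)

```text
t: 11.1
position: [0.539, -0.2436, 0.163]
eef_rot: [[0.99, -0.142, 0.0], [-0.142, -0.99, -0.001], [0.001, 0.001, -1.0]]
ft_force: [0.4, -1.0, 1.9]
opening: 0.255
grip_force: 41.7
```

Emit:
arm_command(
  steps=[0, 0, -0.0004, 0, 0, 0, 0, 0, -0.0004, 0, 0, 0],
)

```text
t: 11.27
position: [0.5391, -0.2436, 0.1626]
eef_rot: [[0.99, -0.142, 0.001], [-0.142, -0.99, -0.001], [0.001, 0.001, -1.0]]
ft_force: [0.2, -0.6, 6.2]
opening: 0.251
grip_force: 42.1
```

The force jumped to 6 N at a tip height of about 0.045. I confirm with one very small press.

Emit:
arm_command(
  steps=[0, 0, -0.0003, 0, 0, 0, 0, 0, 0, 0, 0, 0],
)

```text
t: 11.43
position: [0.5391, -0.2436, 0.1626]
eef_rot: [[0.99, -0.142, 0.001], [-0.142, -0.99, -0.001], [0.001, 0.001, -1.0]]
ft_force: [-1.2, -0.3, 6.1]
opening: 0.255
grip_force: 42.3
```

Emit:
arm_command(
  steps=[0, 0, -0.0004, 0, 0, 0, 0, 0, 0, 0, 0, 0],
)

```text
t: 11.6
position: [0.5392, -0.2436, 0.1626]
eef_rot: [[0.99, -0.142, 0.001], [-0.142, -0.99, -0.001], [0.001, 0.001, -1.0]]
ft_force: [-2.1, -0.6, 7.5]
opening: 0.246
grip_force: 42.5
```

The TCP has stalled at 0.1626 while the force rises, so the gauge has bottomed, about 35 mm deep. I draw it straight out.

Emit:
arm_command(
  steps=[0, 0, 0.001, 0, 0, 0, 0, 0, 0.002, 0, 0, 0, 0, 0, 0.004, 0, 0, 0, 0, 0, 0.006, 0, 0, 0, 0, 0, 0.007, 0, 0, 0, 0, 0, 0.008, 0, 0, 0, 0, 0, 0.01, 0, 0, 0, 0, 0, 0.015, 0, 0, 0, 0, 0, 0.015, 0, 0, 0, 0, 0, 0.015, 0, 0, 0, 0, 0, 0.01, 0, 0, 0, 0, 0, 0.005, 0, 0, 0],
)

```text
t: 12.6
position: [0.5396, -0.2439, 0.2622]
eef_rot: [[0.99, -0.142, 0.003], [-0.142, -0.99, -0.002], [0.003, 0.002, -1.0]]
ft_force: [-0.2, 0.7, -1.2]
opening: 0.258
grip_force: 41.2
```

Emit:
arm_command(
  steps=[0, 0, 0, 0, 0, 0, 0, 0, 0, 0, 0, 0],
)

```text
t: 12.77
position: [0.5388, -0.2433, 0.2593]
eef_rot: [[0.99, -0.142, -0.0], [-0.142, -0.99, 0.0], [-0.0, -0.0, -1.0]]
ft_force: [-0.2, -0.0, -1.4]
opening: 0.253
grip_force: 41.2
```

```bash
python3 st.py; python3 - <<'E'
from h import *
s=bot.read_state();c=cap('wrist');pickle.dump(c,open('w4.pkl','wb'))
P=cloud(c);p=c['pixels'].astype(int);z=s['position'][2]
k=((p[...,0]>1.35*p[...,2])&(p[...,0]>90)&(P[...,2]>z-.12)&(P[...,2]<z-.03))
k[:, :280]=0;k[:,380:]=0
Z=P[k][:,2];print('collar top below TCP: now',z-np.percentile(Z,[50,60,80]))
c=pickle.load(open('w3.pkl','rb'));P=cloud(c);p=c['pixels'].astype(int);z=.2216
k=((p[...,0]>1.35*p[...,2])&(p[...,0]>90)&(P[...,2]>z-.12)&(P[...,2]<z-.03));k[:, :280]=0;k[:,380:]=0
print('before',z-np.percentile(P[k][:,2],[50,60,80]))
E
```

```text
12.7667 [ 0.5388 -0.2433  0.2593] tipz 0.1416 [-0.2 -0.  -1.4] [-0.067 -0.019 -0.024] 0.25260390901114965
collar top below TCP: now [0.07230519 0.07211777 0.0717147 ]
before [0.08146775 0.08129603 0.08087359]
```

Relative to the tip the collar moved up about 9 mm, to an underside of about 35 mm, which matches the measured depth. I carry the gauge back over the stand.

Emit:
arm_command(
  steps=[-0.003, 0.015, 0, 0, 0, 0, -0.007, 0.03, 0, 0, 0, 0, -0.0085, 0.039, 0, 0, 0, 0, -0.0085, 0.039, 0, 0, 0, 0, -0.0085, 0.039, 0, 0, 0, 0, -0.0085, 0.039, 0, 0, 0, 0, -0.0085, 0.039, 0, 0, 0, 0, -0.0085, 0.039, 0, 0, 0, 0, -0.0085, 0.039, 0, 0, 0, 0, -0.0085, 0.039, 0, 0, 0, 0, -0.007, 0.03, 0, 0, 0, 0, -0.003, 0.015, 0, 0, 0, 0],
)

```text
t: 13.82
position: [0.4488, 0.1618, 0.2584]
eef_rot: [[0.99, -0.139, -0.002], [-0.139, -0.99, 0.001], [-0.003, -0.001, -1.0]]
ft_force: [0.5, -0.2, -1.5]
opening: 0.253
grip_force: 41.2
```

Emit:
arm_command(
  steps=[-0.002, 0.0055, 0, 0, 0, 0, 0, 0, -0.015, 0, 0, 0, 0, 0, -0.02, 0, 0, 0, 0, 0, -0.015, 0, 0, 0, 0, 0, -0.01, 0, 0, 0, 0, 0, -0.005, 0, 0, 0, 0, 0, 0, 0, 0, 0, 0, 0, 0, 0, 0, 0],
)

```text
t: 14.48
position: [0.4492, 0.1638, 0.1948]
eef_rot: [[0.99, -0.143, 0.0], [-0.143, -0.99, -0.0], [0.0, 0.0, -1.0]]
ft_force: [-0.2, 0.2, -0.1]
opening: 0.251
grip_force: 41.2
```

```bash
python3 st.py; python3 - <<'E'
from h import *
s=bot.read_state();c=cap('wrist');save(c,'pics/w5.png');pickle.dump(c,open('w5.pkl','wb'))
P=cloud(c);A=P[100:330,200:460].reshape(-1,3);B=A[(A[:,2]>.026)&(A[:,2]<.034)]
print(len(B),cv2.minAreaRect((B[:,:2]*1000).astype(np.float32)),proj(c,[.4477,.163,.03]))
E
```

```text
14.4833 [0.4492 0.1638 0.1948] tipz 0.0771 [-0.2  0.2 -0.1] [ 0.033 -0.009 -0.008] 0.2510973425470002
5968 ((416.3373107910156, 153.09666442871094), (139.60687255859375, 72.90026092529297), 16.95106315612793) [[326.08939384 228.17425952]]
```

View pics/w5.png

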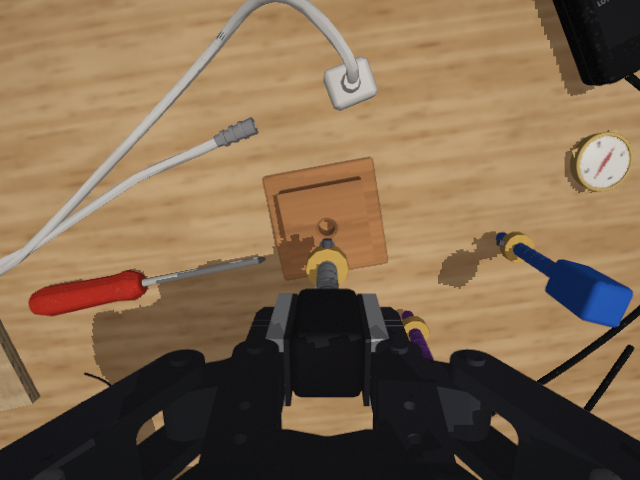

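The wrist view shows the stand's hole at (327,227), in line with the rod at column 327, and the collar clear. The TCP has the same offset from the hole as it had in the bore. I lower it.

Emit:
arm_command(
  steps=[0, 0, -0.008, 0, 0, 0, 0, 0, -0.012, 0, 0, 0, 0, 0, -0.01, 0, 0, 0, 0, 0, -0.007, 0, 0, 0, 0, 0, -0.005, 0, 0, 0, 0, 0, -0.004, 0, 0, 0, 0, 0, -0.003, 0, 0, 0, 0, 0, -0.003, 0, 0, 0, 0, 0, -0.003, 0, 0, 0, 0, 0, 0, 0, 0, 0],
)

```text
t: 15.37
position: [0.4486, 0.1641, 0.1391]
eef_rot: [[0.99, -0.142, -0.001], [-0.142, -0.99, -0.0], [-0.001, 0.0, -1.0]]
ft_force: [0.1, 1.3, -1.1]
opening: 0.254
grip_force: 41.2
```

```bash
python3 st.py
```

```text
15.3667 [0.4486 0.1641 0.1391] tipz 0.0214 [ 0.1  1.3 -1.1] [-0.012  0.016  0.016] 0.2540701626530042
```

The tip is 9 mm into the hole with hardly any force. I go down gently to the seat.

Emit:
arm_command(
  steps=[0, 0, -0.002, 0, 0, 0, 0, 0, -0.002, 0, 0, 0, 0, 0, -0.002, 0, 0, 0, 0, 0, -0.0015, 0, 0, 0, 0, 0, -0.001, 0, 0, 0, 0, 0, -0.001, 0, 0, 0, 0, 0, -0.0005, 0, 0, 0, 0, 0, 0, 0, 0, 0],
)

```text
t: 16.03
position: [0.4488, 0.1641, 0.1294]
eef_rot: [[0.99, -0.142, -0.0], [-0.142, -0.99, 0.0], [-0.0, 0.0, -1.0]]
ft_force: [-0.2, -0.7, -1.0]
opening: 0.252
grip_force: 41.2
```

Emit:
arm_command(
  steps=[0, 0, -0.0005, 0, 0, 0, 0, 0, -0.0005, 0, 0, 0],
)

```text
t: 16.2
position: [0.449, 0.1641, 0.1286]
eef_rot: [[0.99, -0.142, 0.0], [-0.142, -0.99, 0.0], [0.0, -0.0, -1.0]]
ft_force: [-0.3, -0.3, -2.3]
opening: 0.252
grip_force: 41.2
```

Emit:
arm_command(
  steps=[0, 0, -0.0005, 0, 0, 0, 0, 0, -0.0005, 0, 0, 0],
)

```text
t: 16.37
position: [0.4489, 0.1642, 0.1275]
eef_rot: [[0.99, -0.142, 0.0], [-0.142, -0.99, 0.0], [0.0, -0.0, -1.0]]
ft_force: [0.1, 0.5, 2.7]
opening: 0.25
grip_force: 41.7
```

Emit:
arm_command(
  steps=[0, 0, -0.0004, 0, 0, 0, 0, 0, 0, 0, 0, 0],
)

```text
t: 16.53
position: [0.449, 0.1642, 0.1275]
eef_rot: [[0.99, -0.142, 0.0], [-0.142, -0.99, 0.0], [0.0, -0.0, -1.0]]
ft_force: [-0.3, -1.1, 3.7]
opening: 0.249
grip_force: 41.8
```

Seated on the stand's floor. I release, then rise.

Emit:
arm_command(
  steps=[0, 0, 0, 0, 0, 0, 0, 0, 0, 0, 0, 0, 0, 0, 0, 0, 0, 0, 0, 0, 0, 0, 0, 0, 0, 0, 0, 0, 0, 0, 0, 0, 0, 0, 0, 0, 0, 0, 0, 0, 0, 0, 0, 0, 0, 0, 0, 0],
  grip=0,
)

```text
t: 17.2
position: [0.4489, 0.1641, 0.1271]
eef_rot: [[0.99, -0.142, 0.0], [-0.142, -0.99, -0.0], [0.0, 0.0, -1.0]]
ft_force: [-0.2, 0.2, 0.1]
opening: 1.0
grip_force: 0.0
```

Emit:
arm_command(
  steps=[0, 0, 0.005, 0, 0, 0, 0, 0, 0.015, 0, 0, 0, 0, 0, 0.02, 0, 0, 0, 0, 0, 0.025, 0, 0, 0, 0, 0, 0.025, 0, 0, 0, 0, 0, 0.025, 0, 0, 0, -0.02, 0, 0.02, 0, 0, 0, -0.03, 0, 0.01, 0, 0, 0, -0.01, 0, 0, 0, 0, 0, 0, 0, 0, 0, 0, 0, 0, 0, 0, 0, 0, 0],
)

```text
t: 18.12
position: [0.3889, 0.1642, 0.2724]
eef_rot: [[0.99, -0.142, 0.001], [-0.142, -0.99, 0.0], [0.001, -0.0, -1.0]]
ft_force: [0.5, -0.1, 0.4]
opening: 0.995
grip_force: 0.0
```

```bash
python3 st.py; python3 - <<'E'
from h import *
c=cap('wrist');P=cloud(c);u,v=proj(c,[.4478,.163,.145])[0].astype(int);print(u,v)
k=np.zeros((480,640),bool);k[max(0,v-45):v+45,u-45:u+45]=1
A=P[k&(P[...,2]>.135)&(P[...,2]<.155)];print(len(A),A.mean(0),np.median(A[:,2]),cv2.minAreaRect((A[:,:2]*1000).astype(np.float32)))
D=cap('side');q=proj(D,[.4478,.163,.08])[0].astype(int);S=cap('scene');r=proj(S,[.4478,.163,.08])[0].astype(int)
f=lambda c,q:cv2.resize(c['pixels'][q[1]-50:q[1]+50,q[0]-40:q[0]+40],None,fx=5,fy=5,interpolation=cv2.INTER_CUBIC)
cv2.imwrite('pics/end.png',np.hstack([f(S,r),f(D,q)])[:,:,::-1])
E
```

```text
18.1167 [0.3889 0.1642 0.2724] tipz 0.1547 [ 0.5 -0.1  0.4] [-0.067  0.008 -0.016] 0.9953493045994236
312 144
1328 [0.44873783 0.16286686 0.14497632] 0.1450796348403767 ((448.5999450683594, 163.14398193359375), (21.651857376098633, 21.051116943359375), 81.9456558227539)
```

View pics/end.png

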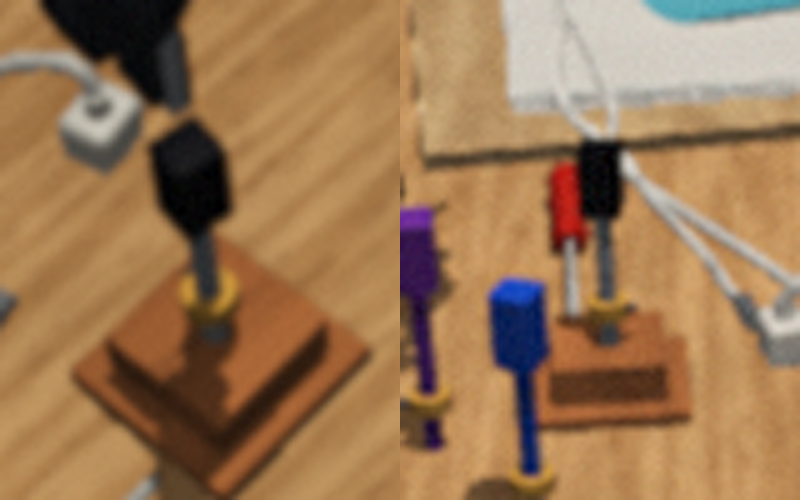

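The last crop shows the gauge upright and fully home in its stand. The grip's top is at 0.145 m as at the start, and the collar at crop (210,298) sits higher above the stand than before. The robot is clear and the look-alikes are undisturbed.

```bash
python3 -c "from h import *; print(workorder.finish_job())"
```

```text
the job is handed in; nothing more can be done
None
```

The bore bottomed out at about 35 mm deep, the collar marks that depth, and the gauge is back upright and fully home in its stand; the job is handed in.

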